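Free the pinned print, stop it rocking, stand it on the scale

TASK

The top carton of a small pile has slipped and lies with one end on a 3D-printed phone stand, which is on its rounded back. Lift that carton off and put it back squarely on top of the pile; the freed stand will rock, so stop it with the gripper, turn it upright and set it down gently, without dropping it, on its flat foot about the middle of the scale's steel pan to be weighed. Drop nothing, and leave the lower cartons and the other things on the bench undisturbed.

Things in the scene. Friction and masses are not known exactly. Their poses are not given: they have to be found in the camera images.
- stand_mid (a point): Middle of the printed phone stand, a solid wedge 94 mm tall, 89 mm deep, 54 mm wide (y, between flat parallel side faces), about 130 g. Upright: z up, foot 42 mm below this point, top 52 mm above, front (-x) a slope with a low lip at the toe, rounded back +x. At first it lies on its back, z about 1.1 rad from vertical, x down, held so by the carton on its lip.
- stand_foot (a point): Centre of the stand's flat foot, 75 mm (x) by 54 mm (y), which must end down: 42 mm below the stand's middle and 11.5 mm in front of it; same axes.
- stand_back (a point): Point on the stand's rounded back (an arc of radius 86 mm about y), 40 mm behind its middle (+x) and 5 mm above it. Freed, it rolls on this back about y, twice a second, up to 0.3 rad either way, for some 12 s. At rest its z leans 1.41 rad from vertical and its middle is 39 mm above the bench; upright is then a turn of -1.41 rad about its own y.
- carton_mid (a point): Centre of the slipped carton, a plain closed cardboard box 130 mm (x) by 56 mm (y) by 39 mm (z), 0.22 kg. It lies level, 78 to 117 mm above the bench, its -x end on the edge of the pile and its +x half on the stand's lip, with a gap below its middle.
- pile_top (a point): Centre of the top of the pile, 78 mm above the bench: two loose cartons of the same size as the slipped one, one on the other, long side along x (same direction as the slipped carton's x to begin with). The stand lies off the pile's +x end.
- pan (a point): Centre of the top of the scale's steel pan: a flat level rectangle, 160 mm (x) by 190 mm (y), 60 mm above the bench. -x points to the scale's lower front panel with display and keys. The white bench scale stays put.
- cup: bystander: round printed cup, 72 mm across, 85 mm tall, upright; origin: centre of its underside
- tray: bystander: small two-part printed tray, 120 x 75 mm, 30 mm tall; origin: centre of its underside
- scraper: bystander: print scraper, 210 mm long, lying flat, black handle; origin: about its middle, on the bench
- caliper: bystander: digital caliper, 200 mm long, lying flat, 12 mm thick; origin: middle of its beam, on the bench
- glue: bystander: white glue stick, 28 mm across, 90 mm tall, upright; origin: centre of its underside
- driver: bystander: screwdriver, 190 mm long, lying flat; origin: on the bench, within its length
Things that resemble listed ones, but are neither listed nor needed, are in the scene too. Leave any green look-alike of the part that bears pile_top alone. What is shaped like the part that bears stand_mid but green is not meant.

How it is judged:
On the way, in this order (a step that is already met when the one before it is completed fails the run):
1. the slipped carton is off the stand and back on the pile, let go (horizontal distance between carton_mid and pile_top below 0.02 m and z of carton_mid in the frame of pile_top between 0.0165 and 0.0225 m and angle between carton_mid's own z axis and vertical below 0.06 rad and angle between the x axis of carton_mid and the x axis of pile_top, either way round below 0.2 rad and contact force between the fingers and carton below 0.05 N), for 0.2 s.
2. the gripper has stopped the stand and holds it still (contact force between the fingers and stand above 0.5 N and angular speed of stand below 0.4 rad/s), for 0.1 s.
At the end, for the whole second after the job is handed in: The stand is at rest upright (within 0.06 rad) on its foot on the pan, its middle within 40 mm sideways of the pan's centre; the carton lies flat on the pile, centre within 20 mm sideways of the pile's and long sides within 0.2 rad (horizontal distance between stand_mid and pan below 0.04 m and z of stand_mid in the frame of pan between 0.038 and 0.046 m and angle between each of stand_mid, carton_mid's own z axis and vertical below 0.06 rad and horizontal distance between carton_mid and pile_top below 0.02 m and z of carton_mid in the frame of pile_top between 0.0165 and 0.0225 m and angle between the x axis of carton_mid and the x axis of pile_top, either way round below 0.2 rad and linear speed of each of stand, carton below 0.02 m/s and angular speed of stand below 0.2 rad/s); the robot touches nothing.
It fails at once if the stand is dropped or falls: faster than 0.6 m/s while not held (contact force between the fingers and stand below 0.05 N and linear speed of stand above 0.6 m/s).
It fails at once if the carton is dropped or falls: faster than 0.5 m/s while not held (contact force between the fingers and carton below 0.05 N and linear speed of carton above 0.5 m/s).
It fails at once if a bystander or the lower cartons are moved more than 20 mm (distance of any of cup, tray, scraper, caliper, glue, driver, pile_top from where it was at the start of the episode above 0.02 m).
It also fails if it takes over 51 s, if anything falls off the work surface, if the arm or the gripper's body presses on something with over 40 N, if the wrist force passes 120 N, or if a joint passes its speed limit or range.

ROBOT

A 6-joint arm with a two-finger parallel gripper is mounted at the origin on the work surface. World frame = base frame: x ahead of the robot, y to its left, z up, the work surface at z = 0. Lengths are in m, angles in rad, forces in N, time in s.
With the tool pointing down it reaches from about 0.4 to 0.825 m from the base axis. Payload 7 kg.
Tool frame: the origin (TCP) lies on the centre line of the jaws, within the pads' length; the fingertips stand 22 mm ahead of it and the grasp point (between the pads) lies 3 mm ahead of it (arm.tcp_to_tips is the distance from the TCP to the fingertips, in m); z points along the fingers, y is the line along which they close (so a half turn about z gives the same grasp; the last joint's range is limited). The gripper opens to 88 mm and grips with 3 to 60 N. Pads are 19 mm wide; open, the fingers measure 130 mm over their backs; the gripper's body (78 mm by 193 mm) begins 47 mm behind the grasp point.
Start: joints at [1.494, 0.359, 0.012, 0, -1.224, -0.288], TCP at [0.241, 0.631, 0.249] pointing down, gripper open.
Joint ranges: [-3.07, 3.07], [-1.43, 2.12], [-1.02, 1.25], [-3.03, 1.67], [-3.05, -0], [-3.03, 3.03]. Speed limits (rad/s): [2.39, 2.39, 3.01, 3.14, 3.14, 3.14].

INTERFACE

Orientations are given as [roll, pitch, yaw] about the fixed x, y, z axes, in that order (R = Rz(yaw) Ry(pitch) Rx(roll)).
In Python, from station import arm gives the robot as it stands.
- The arm moves only by the tool jog_arm, never from a script. Its argument "targets" is a list of rows, each an object of numbers: "dx", "dy", "dz": the shift along the tool's x, y, z in mm; "rx", "ry", "rz": the turn, a rotation vector about the tool's x, y, z in rad; "gripper": the closure, from 0 (fully open) to 1 (shut). In form: [{"dx": .., "dy": .., "dz": .., "rx": .., "ry": .., "rz": .., "gripper": ..}, ...]. A call has exactly 8 rows; each row is the pose to reach, as a shift and turn from the pose commanded when the call began, along the tool's axes at that moment; what a row does not reach only later rows make up. A row lasts 1/12 s, in which the tool goes at most 41.7 mm and 7.16 degrees, less where a joint would pass 70% of its speed; a pose out of reach is approached as far as the arm can. A call with a gripper value outside its range is refused whole. The fingers move at their own pace and stop on an object; "force" is the grip in N (left out, the last holds). Time passes only in rows, so rows that repeat a pose let the fingers close, or fill a call up. It gives the time, the measured TCP pose, the force, the opening and the grip force at its end, in the units of the state.
- arm.get_state(): the state, without advancing time (a new reading comes with each control period).
- arm.grab_frame(name): name is "scene" or "side" or "wrist"; returns a dict with "frame" (400x640x3 uint8, red, green, blue), "z_map" (400x640 float32, m along the optical axis (not along the pixel's ray), 0 where there is no reading), "fx", "fy", "cx", "cy" (pixels), "view" (4x4, takes a point from world to camera coordinates). Camera axes: x right, y down, z forward; pixel columns grow to the right and rows downward; lengths in m; the calibration is good to about 2 mm. The wrist camera is an equidistant fisheye: a pixel r from the principal point sees the ray r / f radians off the axis. A picture is of the moment at which its call begins.
- arm.job_done(): hands the job in; it is judged then, once.
The state is a dict: "t": time; "q": joint angles; "qd": joint speeds; "joint_efforts": joint torques, N m; "eef_pos": TCP position; "ee_rot": TCP orientation; "force": force on the tool from outside, world axes, zero at the start; "moment": the same for the moment, N m; "width": finger opening in m; "gripper_force": force on a finger pad.
Only numpy, scipy, OpenCV 4.12 (cv2) and the standard library are available. Lean on these libraries where they do the work, as an engineer would, in place of code of your own. Each camera call takes 0.05 s, during which the arm holds its last target. There are 200 camera calls.

## Working session

There is one attempt and no reset: what is moved stays moved. The work goes in short steps, Python scripts to look and compute and a tool call to move; the robot and the scene stay as the last step left them, time stands still between calls to the robot, and variables do not carry over. Pictures are saved under pics/ and viewed, at most 10 in all, crops included, and the job is handed in when it is done.

Besides the shell and the picture viewer there is one more tool, called after "Call:" in YAML: its name, and indented under it one key for each argument. jog_arm: Moves the arm, as the interface text tells. Its arguments: {"type":"object","properties":{"targets":{"type":"array","items":{"type":"object","properties":{"dx":{"type":"number"},"dy":{"type":"number"},"dz":{"type":"number"},"rx":{"type":"number"},"ry":{"type":"number"},"rz":{"type":"number"},"gripper":{"type":"number"}}}},"force":{"type":"number"}},"required":["targets"]}

```bash
mkdir -p pics
cat > h.py <<'E'
import numpy as np, cv2
from station import arm
from scipy.spatial.transform import Rotation as R
def cloud(f):
    z=f["z_map"];h,w=z.shape;u,v=np.meshgrid(np.arange(w),np.arange(h))
    p=np.stack([(u-f["cx"])/f["fx"]*z,(v-f["cy"])/f["fy"]*z,z],-1)
    V=np.array(f["view"]);P=(p-V[:3,3])@V[:3,:3]
    P[z==0]=np.nan;return P
E
python3 - <<'E'
from h import *
for n in("scene","side"):
    f=arm.grab_frame(n);np.savez(n,**f)
    cv2.imwrite(f"pics/{n}.png",cv2.resize(f["frame"][...,::-1],(800,500)))
    V=np.array(f["view"]);print(n,-V[:3,:3].T@V[:3,3],V[2,:3])
s=arm.get_state();print(s)
E
```

```text
scene [1.24144238 1.18822241 1.01532668] [-0.43689629 -0.7151369  -0.5456197 ]
side [ 0.07606616 -1.22468239  1.08290655] [ 0.25696996  0.74321976 -0.61773038]
{'t': 0.1, 'q': array([ 1.49408901e+00,  3.59313928e-01,  1.11594978e-02, -3.30721667e-04,
       -1.22411617e+00, -2.88106314e-01]), 'qd': array([-4.20341410e-05, -9.03777127e-04,  6.48026257e-04,  5.51501623e-04,
        1.01889440e-03,  1.53872057e-03]), 'joint_efforts': array([-1.26410407e-03, -5.84162486e+01,  2.93748969e+01,  7.01526403e+00,
        1.01389509e-02, -6.01356601e-05]), 'eef_pos': array([0.24068978, 0.63018969, 0.24771715]), 'ee_rot': array([ 3.14009080e+00, -1.20833361e-04, -3.64926140e-01]), 'force': array([-0.58212308,  0.63678735, -0.15743106]), 'moment': array([-0.00145403,  0.00906096,  0.01423206]), 'gripper_force': 0.0, 'width': 0.08752956541942578}
```

View pics/scene.png

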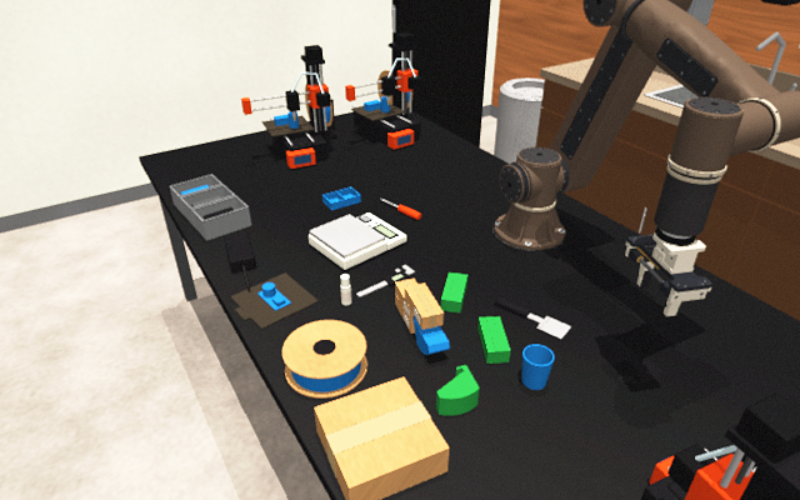

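View pics/side.png

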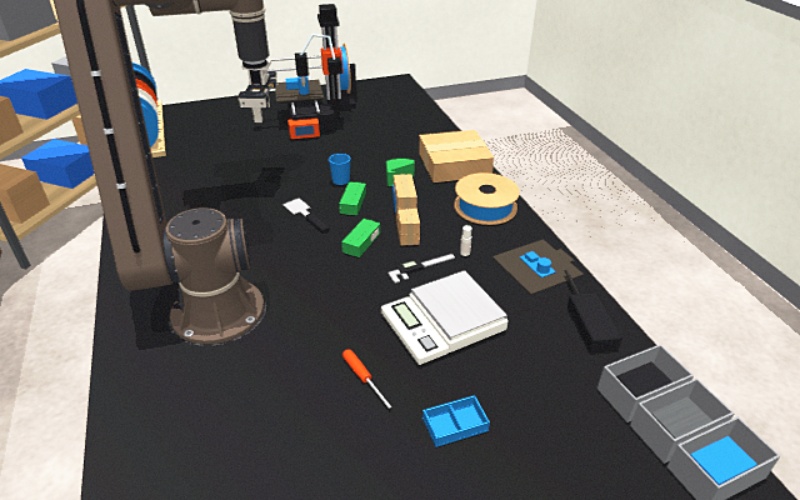

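Both pictures show the tan pile, with the slipped tan carton reaching onto a blue stand at scene (418,300)/(432,338). The look-alikes are green boxes at (455,292) and (494,340) and a green wedge at (458,390). The tan pile and the blue wedge fit the description, and I'll confirm them in an enlarged crop. The scale is at (357,238).

```bash
cat > m.py <<'E'
from h import *
P=[];C=[]
for n in("scene","side"):
    f=dict(np.load(n+".npz"));p=cloud(f).reshape(-1,3);P.append(p);C.append(f["frame"].reshape(-1,3))
P=np.vstack(P);C=np.vstack(C)
ok=np.isfinite(P[:,0]);P=P[ok];C=C[ok]
hsv=cv2.cvtColor(C[None],cv2.COLOR_RGB2HSV)[0]
E
python3 - <<'E'
from m import *
a=dict(np.load("scene.npz"));b=dict(np.load("side.npz"))
A=cv2.resize(a["frame"][210:300,295:395,::-1],(500,450),interpolation=3)
B=cv2.resize(b["frame"][125:205,300:352,::-1],(292,450),interpolation=3)
cv2.imwrite("pics/crop.png",np.hstack([A,B]))
p=cloud(a);q=cloud(b)
print("scene tan",p[240,335],p[235,345],"stand",p[270,345],"pan",p[188,280]);print("side carton",q[155,322],q[178,326],"pan",q[245,370])
E
```

```text
scene tan [0.60325805 0.23998078 0.11435508] [ 0.47496061  0.11313599 -0.00125776] stand [0.6194848  0.32198025 0.05938962] pan [ 0.56452979 -0.21335094  0.05541297]
side carton [0.57272021 0.19452037 0.11853667] [0.55847916 0.10856331 0.07617103] pan [ 0.57839275 -0.24341968  0.05558828]
```

View pics/crop.png

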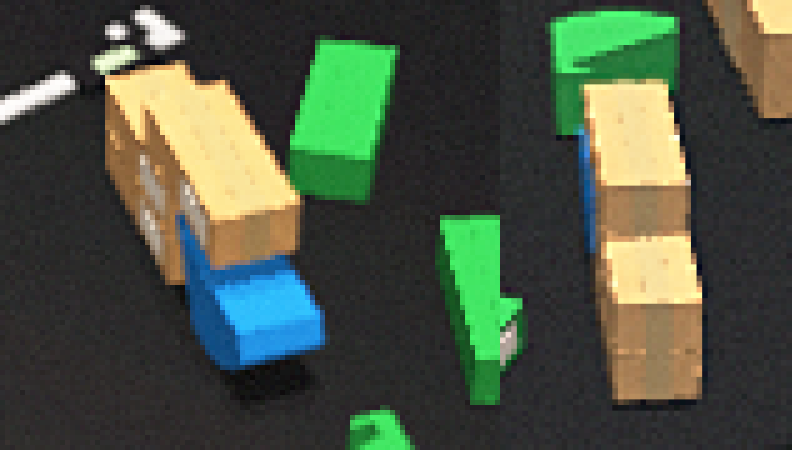

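The crop confirms it: the tan carton lies with one end on the pile and the other on the blue stand. The green boxes and wedge are separate.

Run:
```python
from m import *
def rect(m,n):
    q=P[m];r=cv2.minAreaRect((q[:,:2]*1000).astype(np.float32));print(n,len(q),"mean",q.mean(0).round(4),"rect",np.round(r[0],1),np.round(r[1],1),round(r[2],1),"z",np.percentile(q[:,2],[5,50,95]).round(4))
    return q
tan=(hsv[:,0]>10)&(hsv[:,0]<28)&(hsv[:,1]>70)
reg=(P[:,0]>.48)&(P[:,0]<.72)&(P[:,1]>.03)&(P[:,1]<.4)
rect(tan&reg&(P[:,2]>.108)&(P[:,2]<.125),"slip top")
rect(tan&reg&(P[:,2]>.070)&(P[:,2]<.084)&(hsv[:,2]>200),"pile top")
rect(tan&reg,"all tan");rect(tan&reg&(P[:,2]<.07),"tan low")
bl=(hsv[:,0]>95)&(hsv[:,0]<120)&(hsv[:,1]>120)&reg
q=rect(bl,"stand");np.save("st.npy",q)
# local grid side profile along carton direction
g=(hsv[:,1]<60)&(hsv[:,2]>120)&(P[:,0]>.4)&(P[:,0]<.75)&(P[:,1]>-.4)&(P[:,1]<-.02)
rect(g&(P[:,2]>.05)&(P[:,2]<.07),"pan");rect(g&(P[:,2]>.02),"scale")
# heightfield of objects
o=(P[:,2]>.012)&(P[:,0]>.3)&(P[:,0]<.9)&(P[:,1]>-.6)&(P[:,1]<.6)
H=np.zeros((60,30));k=P[o]
np.maximum.at(H,(((k[:,1]+.6)/.02).astype(int),((k[:,0]-.3)/.02).astype(int)),k[:,2]*1000)
for i in range(60):
    if H[i].any():print(round(-.6+.02*i,2),' '.join('%3d'%x if x else '  .' for x in H[i]))
```

```text
slip top 805 mean [0.5969 0.2458 0.1156] rect [595.5 243.4] [143.6  58.9] 77.7 z [0.1104 0.1158 0.1198]
pile top 275 mean [0.5728 0.1359 0.0767] rect [575.9 156.6] [113.6  55.3] 76.9 z [0.0724 0.0767 0.081 ]
all tan 2026 mean [0.5888 0.2006 0.0812] rect [579.8 223.7] [422.3 134.3] 63.0 z [0.0029 0.0894 0.1187]
tan low 574 mean [0.5798 0.1511 0.0292] rect [579.8 223.7] [422.3 134.3] 63.0 z [-0.0014  0.0291  0.0656]
stand 581 mean [0.6149 0.3127 0.0445] rect [590.2 249.1] [304.5 110.9] 73.7 z [-0.0015  0.0541  0.0616]
pan 3295 mean [ 0.5736 -0.2259  0.0585] rect [ 574.3 -224.7] [165.6 201.3] 9.3 z [0.0545 0.0585 0.0624]
scale 5969 mean [ 0.541  -0.2342  0.0477] rect [ 534.5 -228.8] [257.1 213.5] 8.6 z [0.0272 0.0553 0.0616]
-0.6   .   .   .   .   .   .   .   .   .   .   .   .   .   .   .   .   .   .   .   .   .   .   .   .  80   .  51  49  49  49
-0.58   .   .   .   .  16  24  18   .   .   .   .   .   .   .   .   .   .   .   .   .   .   .   .   .  79  45  51  48  48  50
-0.56   .   .   .   .  31  30  32  34  31  33  31   .   .   .   .   .   .   .   .   .   .   .   .   .  76  44  49  48
[... 6199 characters left out ...]
   .   .   .   .  57  56  56  56  58  56   .   .  79  79  78  79  80  81  79
0.5   .   .   .   .   .   .  86  83  19  87   .   .   .   .   .  55  57  56  57  56  14   .   .  79  79  80  78  79  79  80
0.52   .   .   .   .   .   .  86  72  77  86   .   .   .   .   .   .   .   .   .   .   .   .   .  79  78  79  81  79  78  78
0.54   .   .   .   .   .   .  85  87  86  87   .   .   .   .   .   .   .   .   .   .   .   .   .  77  78  79  79  78  80  79
0.56   .   .   .   .   .   .   .   .  78   .   .   .   .   .   .   .   .   .   .   .   .   .   .  77  79  77  79  78  79  78
0.58   .   .   .   .   .   .   .   .   .   .   .   .   .   .   .   .   .   .   .   .   .   .   .  78  79  81  77  81  79  78
```

Run:
```python
from m import *
reg=(P[:,0]>.48)&(P[:,0]<.72)&(P[:,1]>.03)&(P[:,1]<.4)
tan=(hsv[:,0]>10)&(hsv[:,0]<28)&(hsv[:,1]>70)&reg&(P[:,2]>.005)
n=np.arange(len(P))
def fr(q,a):
    u=np.array([np.cos(a),np.sin(a)]);v=np.array([-u[1],u[0]]);return np.c_[q[:,:2]@u,q[:,:2]@v,q[:,2]]
def best(q,n):
    # angle of minimal 3-97% spread of width
    A=np.radians(np.arange(68,90,.25));w=[np.ptp(np.percentile(fr(q,a)[:,1],[3,97])) for a in A]
    a=A[np.argmin(w)];f=fr(q,a);p=np.percentile(f,[1,3,97,99],0);c=p[[1,2]].mean(0)
    u=np.array([np.cos(a),np.sin(a)]);v=np.array([-u[1],u[0]])
    print(n,np.degrees(a),p.round(4).tolist(),"c",(c[0]*u+c[1]*v).round(4))
st=tan&(P[:,2]>.113)&(P[:,2]<.121)
best(P[st],"slip");pt=tan&(P[:,2]>.074)&(P[:,2]<.082)&(P[:,1]<.17);best(P[pt],"piletop")
a=np.radians(77.5)
f=fr(P[tan],a);print("pile low pts",np.percentile(f[f[:,2]<.075],[1,3,97,99],0).round(4).tolist())
print("slip hi pts",np.percentile(f[f[:,2]>.085],[1,3,97,99],0).round(4).tolist())
b=(hsv[:,0]>95)&(hsv[:,0]<120)&(hsv[:,1]>120)&reg&(P[:,1]>.2)&(P[:,2]>.004)
s=fr(P[b],a);print("stand",np.percentile(s,[1,3,50,97,99],0).round(4).tolist())
for l,h in ((.40,.47),):pass
vb=np.linspace(*np.percentile(s[:,1],[1,99]),6)
for i in range(22):
    u0=.24+.007*i;row=[]
    for j in range(5):
        k=s[(s[:,0]>=u0)&(s[:,0]<u0+.007)&(s[:,1]>=vb[j])&(s[:,1]<=vb[j+1]),2]*1000
        row.append('%3d-%3d(%2d)'%(k.min(),k.max(),len(k)) if len(k) else '    .      ')
    print(round(u0,3),*row)
print(vb.round(3))
```

```text
slip 74.75 [[0.3244, -0.5383, 0.1131], [0.3296, -0.5364, 0.1133], [0.4574, -0.4841, 0.12], [0.4609, -0.4819, 0.1208]] c [0.5958 0.2454]
piletop 73.75 [[0.2537, -0.539, 0.0742], [0.257, -0.5373, 0.0743], [0.3249, -0.4853, 0.0812], [0.3301, -0.4838, 0.0817]] c [0.5723 0.1363]
pile low pts [[0.2181, -0.5568, 0.006], [0.2189, -0.5565, 0.0072], [0.3555, -0.5008, 0.0745], [0.3579, -0.5004, 0.0749]]
slip hi pts [[0.297, -0.5571, 0.087], [0.2996, -0.5565, 0.089], [0.4351, -0.5016, 0.12], [0.4367, -0.5009, 0.1209]]
stand [[0.3789, -0.5566, 0.0062], [0.3848, -0.5561, 0.0112], [0.4448, -0.5379, 0.0555], [0.4806, -0.5023, 0.0623], [0.4825, -0.5018, 0.074]]
0.24     .           .           .           .           .      
0.247     .           .           .           .           .      
0.254     .           .           .           .           .      
0.261     .           .           .           .           .      
0.268     .           .           .           .           .      
0.275     .           .           .           .           .      
0.282     .           .           .           .     
[... 345 characters left out ...]
324     .           .           .           .           .      
0.331     .           .           .           .           .      
0.338     .           .           .           .           .      
0.345     .           .           .           .           .      
0.352     .           .           .           .           .      
0.359     .           .           .           .           .      
0.366     .           .           .           .           .      
0.373  55- 77( 7)     .           .           .           .      
0.38  36- 74( 8)     .           .           .        14- 51( 6)
0.387  20- 56(10)     .           .           .        34- 54( 3)
[-0.557 -0.546 -0.535 -0.524 -0.513 -0.502]
```

Run:
```python
from m import *
from scipy.optimize import minimize
reg=(P[:,0]>.48)&(P[:,0]<.72)&(P[:,1]>.03)&(P[:,1]<.4)
tan=(hsv[:,0]>10)&(hsv[:,0]<28)&(hsv[:,1]>70)&reg
def sdf(q,c,a,hl,hw):
    d=q-c;x=abs(d[:,0]*np.cos(a)+d[:,1]*np.sin(a))-hl;y=abs(-d[:,0]*np.sin(a)+d[:,1]*np.cos(a))-hw
    return x,y
def fit(q,z0,z1,c0,n):
    def cost(p):
        x,y=sdf(q[:,:2],p[:2],p[2],.065,.028)
        z=np.maximum(q[:,2]-z1,z0-q[:,2])
        s=np.maximum(np.maximum(x,y),z)
        return np.minimum(abs(s),.008).sum()
    r=min((minimize(cost,[c0[0],c0[1],np.radians(A)],method="Nelder-Mead",options=dict(initial_simplex=np.array([[c0[0],c0[1],np.radians(A)]]*4)+np.r_[[[0,0,0]],np.diag([.01,.01,.08])],xatol=1e-5,fatol=1e-6)) for A in(70,75,80)),key=lambda r:r.fun)
    print(n,r.x[:2].round(4),np.degrees(r.x[2]).round(2),r.fun/len(q));return r.x
s=P[tan&(P[:,2]>.088)];fit(s,.078,.117,(.596,.244),"slip")
l=P[tan&(P[:,2]>.004)&((P[:,2]<.07)|(P[:,1]<.15))&(P[:,2]<.085)];fit(l,0,.078,(.578,.165),"pile")
fit(l[l[:,2]<.038],0,.078,(.578,.165),"pile lower")
b=(hsv[:,0]>95)&(hsv[:,0]<120)&(hsv[:,1]>120)&reg&(P[:,1]>.2)&(P[:,2]>.004)
np.save("st.npy",P[b])
a=np.radians(76);u=np.array([np.cos(a),np.sin(a)]);v=np.array([-u[1],u[0]])
S=np.c_[P[b][:,:2]@u,P[b][:,:2]@v,P[b][:,2]]
print("v",np.percentile(S[:,1],[1,4,50,96,99]).round(4),"u",np.percentile(S[:,0],[1,4,96,99]).round(4))
H=np.full((12,20),' ')
ui=((S[:,0]-.36)/.007).astype(int);zi=(S[:,2]/.007).astype(int)
for t,ch in((S[:,1]<-.532,'s'),(S[:,1]>=-.532,'#')):
    for i,j in zip(zi[t],ui[t]):
        if 0<=i<12 and 0<=j<20:H[i,j]=ch
for r in H[::-1]:print(''.join(r)+'|')
```

```text
slip [0.5956 0.2449] 77.35 0.0018893832541785921
pile [0.5777 0.1678] 77.53 0.0019255589219562995
pile lower [0.5778 0.168 ] 77.52 0.0018614708772596272
v [-0.5451 -0.5447 -0.5259 -0.4909 -0.4898] u [0.3931 0.4001 0.494  0.4964]
    s   s ss        |
    ss     #        |
    s               |
    sssss########## |
    s##s####### ####|
      s#sss #ss s###|
     s#ssss##sss#s##|
     ##sssss#s s ## |
     #ss ss##ssss   |
     #ssss #s  ss   |
       sssss#s      |
    # #ss#ss#       |
```

```bash
cat >> h.py <<'E'
def pose(x,y,z,yaw,tilt=0,roll=0):
    "tool down, yawed, then turned by tilt about its own y"
    return np.array([x,y,z]),R.from_euler("xyz",[np.pi,0,yaw])*R.from_euler("y",tilt)
def delta(a,b):
    d=a[1].inv().apply(b[0]-a[0])*1000;r=(a[1].inv()*b[1]).as_rotvec()
    print("d",d.round(1),"r",r.round(4),flush=True)
def meas():
    s=arm.get_state();return s["eef_pos"],R.from_euler("xyz",s["ee_rot"])
E
python3 - <<'E'
from h import *
a=pose(.241,.631,.249,-.365);b=pose(.418,.438,.225,-1.08);c=pose(.5956,.2449,.18,-1.791)
delta(a,b);delta(b,c)
E
```

```text
d [234.2 117.1  24. ] r [ 0.    -0.     0.715]
d [254.  -65.6  45. ] r [-0.    -0.     0.711]
```

Call:
jog_arm:
  targets:
    - {"dx":33,"dy":17,"dz":3,"rz":0.1,"gripper":0}
    - {"dx":67,"dy":33,"dz":7,"rz":0.2,"gripper":0}
    - {"dx":100,"dy":50,"dz":10,"rz":0.3,"gripper":0}
    - {"dx":134,"dy":67,"dz":14,"rz":0.4,"gripper":0}
    - {"dx":167,"dy":84,"dz":17,"rz":0.5,"gripper":0}
    - {"dx":201,"dy":100,"dz":21,"rz":0.6,"gripper":0}
    - {"dx":234,"dy":117,"dz":24,"rz":0.715,"gripper":0}
    - {"dx":234,"dy":117,"dz":24,"rz":0.715,"gripper":0}

```text
invalid input at $.targets[0]: expected keys dx, dy, dz, rx, ry, rz, gripper
```

Run:
```python
from h import *
s=arm.get_state();print(s["t"],s["q"].round(3),s["eef_pos"],s["ee_rot"])
delta(meas(),pose(.5956,.2449,.18,-1.791))
```

```text
0.1 [ 1.494  0.359  0.011 -0.    -1.224 -0.288] [0.24068978 0.63018969 0.24771715] [ 3.14009080e+00 -1.20833361e-04 -3.64926140e-01]
d [469.  233.2  68.1] r [ 1.2000e-03 -1.2000e-03  1.4261e+00]
```

All keys are required.

Call:
jog_arm:
  targets:
    - {"dx":33,"dy":17,"dz":3,"rx":0,"ry":0,"rz":0.1,"gripper":0}
    - {"dx":67,"dy":33,"dz":7,"rx":0,"ry":0,"rz":0.2,"gripper":0}
    - {"dx":100,"dy":50,"dz":10,"rx":0,"ry":0,"rz":0.3,"gripper":0}
    - {"dx":134,"dy":67,"dz":14,"rx":0,"ry":0,"rz":0.4,"gripper":0}
    - {"dx":167,"dy":84,"dz":17,"rx":0,"ry":0,"rz":0.5,"gripper":0}
    - {"dx":201,"dy":100,"dz":21,"rx":0,"ry":0,"rz":0.6,"gripper":0}
    - {"dx":234,"dy":117,"dz":24,"rx":0,"ry":0,"rz":0.715,"gripper":0}
    - {"dx":234,"dy":117,"dz":24,"rx":0,"ry":0,"rz":0.715,"gripper":0}

```text
t: 0.77
eef_pos: [0.4202, 0.433, 0.2236]
ee_rot: [3.139, -0.002, -1.091]
force: [-0.4, 0.4, -0.7]
width: 0.0877
gripper_force: 0.0
```

Run:
```python
from h import *
s=arm.get_state();print(s["t"],s["q"].round(3),s["eef_pos"],s["ee_rot"])
delta(meas(),pose(.5956,.2449,.18,-1.791))
```

```text
0.7667 [ 1.124  0.261 -0.187  0.    -1.126 -0.644] [0.42022853 0.43297997 0.22360224] [ 3.13947730e+00 -1.61771000e-03 -1.09083889e+00]
d [247.7 -68.8  43.9] r [ 0.0015 -0.0023  0.7002]
```

Call:
jog_arm:
  targets:
    - {"dx":34,"dy":-9,"dz":6,"rx":0,"ry":0,"rz":0.1,"gripper":0}
    - {"dx":69,"dy":-19,"dz":12,"rx":0,"ry":0,"rz":0.2,"gripper":0}
    - {"dx":104,"dy":-28,"dz":18,"rx":0,"ry":0,"rz":0.3,"gripper":0}
    - {"dx":140,"dy":-38,"dz":24,"rx":0,"ry":0,"rz":0.4,"gripper":0}
    - {"dx":175,"dy":-48,"dz":31,"rx":0,"ry":0,"rz":0.5,"gripper":0}
    - {"dx":212,"dy":-57,"dz":38,"rx":0,"ry":0,"rz":0.6,"gripper":0}
    - {"dx":250,"dy":-67,"dz":45,"rx":0,"ry":0,"rz":0.705,"gripper":0}
    - {"dx":250,"dy":-67,"dz":45,"rx":0,"ry":0,"rz":0.705,"gripper":0}

```text
t: 1.43
eef_pos: [0.597, 0.2438, 0.1771]
ee_rot: [3.14, -0.003, -1.796]
force: [0.6, 1.0, -0.8]
width: 0.0875
gripper_force: 0.0
```

Run:
```python
from h import *
f=arm.grab_frame("side");np.savez("side2",**f)
s=arm.get_state();print(s["t"],s["q"].round(3),s["eef_pos"],s["ee_rot"])
delta(meas(),pose(.5956,.2449,.104,-1.791))
```

```text
1.4833 [ 0.693  0.361 -0.153 -0.    -1.06  -0.913] [0.5958458  0.24560212 0.17769676] [ 3.13968902e+00 -2.36250941e-03 -1.79069616e+00]
d [ 0.6 -0.1 73.7] r [ 0.0019 -0.0024  0.0003]
```

Call:
jog_arm:
  targets:
    - {"dx":0,"dy":0,"dz":20,"rx":0,"ry":0,"rz":0,"gripper":0}
    - {"dx":0,"dy":0,"dz":40,"rx":0,"ry":0,"rz":0,"gripper":0}
    - {"dx":0,"dy":0,"dz":58,"rx":0,"ry":0,"rz":0,"gripper":0}
    - {"dx":0,"dy":0,"dz":68,"rx":0,"ry":0,"rz":0,"gripper":0}
    - {"dx":0,"dy":0,"dz":73,"rx":0,"ry":0,"rz":0,"gripper":0}
    - {"dx":0,"dy":0,"dz":73,"rx":0,"ry":0,"rz":0,"gripper":0.25}
    - {"dx":0,"dy":0,"dz":73,"rx":0,"ry":0,"rz":0,"gripper":0.5}
    - {"dx":0,"dy":0,"dz":73,"rx":0,"ry":0,"rz":0,"gripper":0.7}
  force: 15

```text
t: 2.15
eef_pos: [0.5952, 0.2495, 0.1078]
ee_rot: [-3.14, 0.001, -1.784]
force: [-0.6, -0.3, 0.1]
width: 0.0733
gripper_force: 0.0
```

Call:
jog_arm:
  targets:
    - {"dx":0,"dy":0,"dz":0,"rx":0,"ry":0,"rz":0,"gripper":0.7}
    - {"dx":0,"dy":0,"dz":0,"rx":0,"ry":0,"rz":0,"gripper":0.7}
    - {"dx":0,"dy":0,"dz":0,"rx":0,"ry":0,"rz":0,"gripper":0.7}
    - {"dx":0,"dy":0,"dz":-1,"rx":0,"ry":0,"rz":0,"gripper":0.7}
    - {"dx":0,"dy":0,"dz":-2,"rx":0,"ry":0,"rz":0,"gripper":0.7}
    - {"dx":0,"dy":0,"dz":-3,"rx":0,"ry":0,"rz":0,"gripper":0.7}
    - {"dx":0,"dy":0,"dz":-4,"rx":0,"ry":0,"rz":0,"gripper":0.7}
    - {"dx":0,"dy":0,"dz":-5,"rx":0,"ry":0,"rz":0,"gripper":0.7}

```text
t: 2.82
eef_pos: [0.5945, 0.2488, 0.1115]
ee_rot: [3.141, -0.0, -1.785]
force: [-0.2, 1.1, -2.9]
width: 0.0561
gripper_force: 15.0
```

Call:
jog_arm:
  targets:
    - {"dx":0,"dy":0,"dz":-1.5,"rx":0,"ry":0,"rz":0,"gripper":0.7}
    - {"dx":0,"dy":0,"dz":-3,"rx":0,"ry":0,"rz":0,"gripper":0.7}
    - {"dx":0,"dy":0,"dz":-4.5,"rx":0,"ry":0,"rz":0,"gripper":0.7}
    - {"dx":0,"dy":0,"dz":-6,"rx":0,"ry":0,"rz":0,"gripper":0.7}
    - {"dx":0,"dy":0,"dz":-7.5,"rx":0,"ry":0,"rz":0,"gripper":0.7}
    - {"dx":0,"dy":0,"dz":-9,"rx":0,"ry":0,"rz":0,"gripper":0.7}
    - {"dx":0,"dy":0,"dz":-10.5,"rx":0,"ry":0,"rz":0,"gripper":0.7}
    - {"dx":0,"dy":0,"dz":-12,"rx":0,"ry":0,"rz":0,"gripper":0.7}

```text
t: 3.48
eef_pos: [0.5946, 0.2489, 0.1237]
ee_rot: [-3.142, 0.0, -1.785]
force: [-0.2, 0.7, -2.1]
width: 0.0559
gripper_force: 15.0
```

Call:
jog_arm:
  targets:
    - {"dx":0,"dy":0,"dz":-6,"rx":0,"ry":0,"rz":0,"gripper":0.7}
    - {"dx":0,"dy":0,"dz":-14,"rx":0,"ry":0,"rz":0,"gripper":0.7}
    - {"dx":0,"dy":0,"dz":-22,"rx":0,"ry":0,"rz":0,"gripper":0.7}
    - {"dx":10,"dy":0,"dz":-28,"rx":0,"ry":0,"rz":0,"gripper":0.7}
    - {"dx":28,"dy":0,"dz":-30,"rx":0,"ry":0,"rz":0,"gripper":0.7}
    - {"dx":48,"dy":0,"dz":-30,"rx":0,"ry":0,"rz":0,"gripper":0.7}
    - {"dx":65,"dy":0,"dz":-30,"rx":0,"ry":0,"rz":0,"gripper":0.7}
    - {"dx":75,"dy":0,"dz":-30,"rx":0,"ry":0,"rz":0,"gripper":0.7}

```text
t: 4.15
eef_pos: [0.5774, 0.1724, 0.1535]
ee_rot: [3.141, -0.001, -1.786]
force: [-0.6, -0.4, -2.0]
width: 0.0557
gripper_force: 15.0
```

Run:
```python
from h import *
for n in("scene","side"):
    f=arm.grab_frame(n);np.savez(n,**f)
s=arm.get_state();print(s["t"],s["eef_pos"],s["ee_rot"],s["force"])
from m import *
from scipy.optimize import minimize
reg=(P[:,0]>.48)&(P[:,0]<.72)&(P[:,1]>.03)&(P[:,1]<.27)
tan=(hsv[:,0]>10)&(hsv[:,0]<28)&(hsv[:,1]>70)&reg&(P[:,2]>.004)
z=P[tan][:,2];print(np.histogram(z,np.arange(0,.19,.01)))
A=cv2.resize(dict(np.load("scene.npz"))["frame"][180:310,270:400,::-1],(400,400),interpolation=3)
B=cv2.resize(dict(np.load("side.npz"))["frame"][110:210,260:360,::-1],(400,400),interpolation=3)
cv2.imwrite("pics/lift.png",np.hstack([A,B]))
```

```text
4.25 [0.57790458 0.17288948 0.15360219] [ 3.14099971e+00 -4.43630904e-04 -1.78717879e+00] [-0.20194437 -0.05825548 -2.50130657]
(array([ 45,  63,  72,  78,  78,  77,  95, 475,  43,   0,   0,   1,  61,
       100,  96, 197, 472,   0]), array([0.  , 0.01, 0.02, 0.03, 0.04, 0.05, 0.06, 0.07, 0.08, 0.09, 0.1 ,
       0.11, 0.12, 0.13, 0.14, 0.15, 0.16, 0.17, 0.18]))
```

View pics/lift.png

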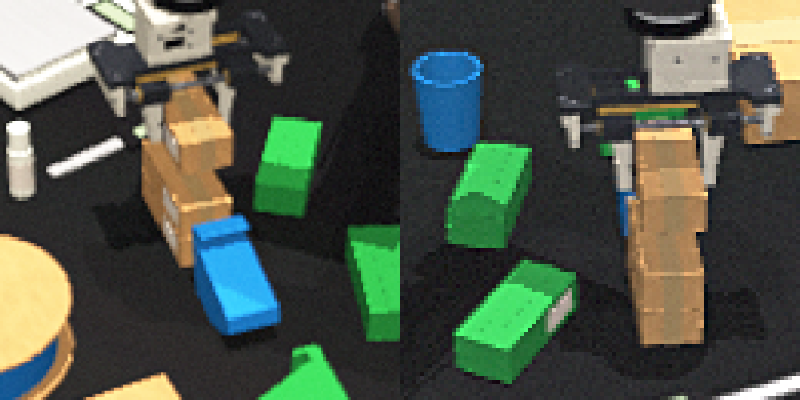

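The carton is held level over the pile at (195,140), and the stand is freed with its lip at (220,235). Next I'll fit both poses to set the remaining shift.

```bash
cat > fit.py <<'E'
from m import *
from scipy.optimize import minimize
tan=(hsv[:,0]>10)&(hsv[:,0]<28)&(hsv[:,1]>70)&(P[:,0]>.48)&(P[:,0]<.72)&(P[:,1]>.03)&(P[:,1]<.38)
def fit(q,z0,z1,c0,n):
    def cost(p):
        d=q[:,:2]-p[:2];a=p[2];x=abs(d@[np.cos(a),np.sin(a)])-.065;y=abs(d@[-np.sin(a),np.cos(a)])-.028
        z=np.maximum(q[:,2]-z1,z0-q[:,2]);return np.minimum(abs(np.maximum(np.maximum(x,y),z)),.008).sum()
    o=np.array([*c0,1.351])
    r=minimize(cost,o,method="Nelder-Mead",options=dict(initial_simplex=np.array([o]*4)+np.r_[[[0,0,0]],np.diag([.01,.01,.08])],xatol=1e-5,fatol=1e-6))
    print(n,r.x[:2].round(4),np.degrees(r.x[2]).round(2),r.fun/len(q));return r.x
E
python3 - <<'E'
from fit import *
hi=tan&(P[:,2]>.11);top=np.median(P[hi&(P[:,2]>.155)][:,2]);print("top",top)
c=fit(P[hi&(P[:,2]>top-.03)],top-.039,top,(.578,.17),"held")
p=fit(P[tan&(P[:,2]>.004)&(P[:,2]<.085)],0,.078,(.578,.168),"pile")
d=p[:2]-c[:2];yaw=arm.get_state()["ee_rot"][2]
print("tool dx,dy mm",1000*d@[np.cos(yaw),np.sin(yaw)],1000*d@[np.sin(yaw),-np.cos(yaw)])
E
```

```text
top 0.5181780139321159
held [0.563  0.2257] 126.61 0.006922349324502972
pile [0.578  0.1686] 77.16 0.0019107755771413017
tool dx,dy mm 52.55062801488202 -26.965568543279183
```

Run:
```python
from fit import *
s=P[tan&(P[:,2]>.128)&(P[:,2]<.170)];print(np.histogram(s[:,2],np.arange(.128,.172,.003)))
c=fit(s,.127,.166,(.578,.17),"held")
```

```text
(array([ 24,  35,  32,  26,  28,  26,  30,  23,  29,  53, 182, 300,  89,
         5]), array([0.128, 0.131, 0.134, 0.137, 0.14 , 0.143, 0.146, 0.149, 0.152,
       0.155, 0.158, 0.161, 0.164, 0.167, 0.17 ]))
held [0.5792 0.1674] 79.1 0.0031111666171363753
```

Call:
jog_arm:
  targets:
    - {"dx":0,"dy":0,"dz":8,"rx":0,"ry":0,"rz":0,"gripper":0.7}
    - {"dx":0,"dy":0,"dz":18,"rx":0,"ry":0,"rz":0,"gripper":0.7}
    - {"dx":0,"dy":0,"dz":28,"rx":0,"ry":0,"rz":0,"gripper":0.7}
    - {"dx":0,"dy":0,"dz":35,"rx":0,"ry":0,"rz":0,"gripper":0.7}
    - {"dx":0,"dy":0,"dz":40,"rx":0,"ry":0,"rz":0,"gripper":0.7}
    - {"dx":0,"dy":0,"dz":43,"rx":0,"ry":0,"rz":0,"gripper":0.7}
    - {"dx":0,"dy":0,"dz":45,"rx":0,"ry":0,"rz":0,"gripper":0.7}
    - {"dx":0,"dy":0,"dz":46,"rx":0,"ry":0,"rz":0,"gripper":0.7}

```text
t: 4.92
eef_pos: [0.5787, 0.1757, 0.1074]
ee_rot: [3.141, -0.0, -1.784]
force: [-2.9, -0.4, 3.3]
width: 0.0561
gripper_force: 15.0
```

Call:
jog_arm:
  targets:
    - {"dx":0,"dy":0,"dz":0.5,"rx":0,"ry":0,"rz":0,"gripper":0.7}
    - {"dx":0,"dy":0,"dz":1,"rx":0,"ry":0,"rz":0,"gripper":0.7}
    - {"dx":0,"dy":0,"dz":1,"rx":0,"ry":0,"rz":0,"gripper":0.7}
    - {"dx":0,"dy":0,"dz":1,"rx":0,"ry":0,"rz":0,"gripper":0.7}
    - {"dx":0,"dy":0,"dz":1,"rx":0,"ry":0,"rz":0,"gripper":0.7}
    - {"dx":0,"dy":0,"dz":1,"rx":0,"ry":0,"rz":0,"gripper":0.7}
    - {"dx":0,"dy":0,"dz":1,"rx":0,"ry":0,"rz":0,"gripper":0.7}
    - {"dx":0,"dy":0,"dz":1,"rx":0,"ry":0,"rz":0,"gripper":0.7}

```text
t: 5.58
eef_pos: [0.5788, 0.1757, 0.1074]
ee_rot: [-3.141, 0.001, -1.785]
force: [-4.9, -0.6, 4.9]
width: 0.0561
gripper_force: 15.0
```

Call:
jog_arm:
  targets:
    - {"dx":0,"dy":0,"dz":-0.5,"rx":0,"ry":0,"rz":0,"gripper":0.7}
    - {"dx":0,"dy":0,"dz":-1,"rx":0,"ry":0,"rz":0,"gripper":0.3}
    - {"dx":0,"dy":0,"dz":-1,"rx":0,"ry":0,"rz":0,"gripper":0.2}
    - {"dx":0,"dy":0,"dz":-1,"rx":0,"ry":0,"rz":0,"gripper":0.1}
    - {"dx":0,"dy":0,"dz":-1,"rx":0,"ry":0,"rz":0,"gripper":0}
    - {"dx":0,"dy":0,"dz":-1,"rx":0,"ry":0,"rz":0,"gripper":0}
    - {"dx":0,"dy":0,"dz":-1,"rx":0,"ry":0,"rz":0,"gripper":0}
    - {"dx":0,"dy":0,"dz":-1,"rx":0,"ry":0,"rz":0,"gripper":0}

```text
t: 6.25
eef_pos: [0.5788, 0.1756, 0.1075]
ee_rot: [-3.142, -0.0, -1.785]
force: [0.2, -0.3, 0.2]
width: 0.0872
gripper_force: 0.0
```

Call:
jog_arm:
  targets:
    - {"dx":0,"dy":0,"dz":-12,"rx":0,"ry":0,"rz":0,"gripper":0}
    - {"dx":0,"dy":0,"dz":-30,"rx":0,"ry":0,"rz":0,"gripper":0}
    - {"dx":0,"dy":0,"dz":-55,"rx":0,"ry":0,"rz":0,"gripper":0}
    - {"dx":-20,"dy":0,"dz":-70,"rx":0,"ry":0.05,"rz":0,"gripper":0}
    - {"dx":-50,"dy":0,"dz":-80,"rx":0,"ry":0.1,"rz":0,"gripper":0}
    - {"dx":-85,"dy":0,"dz":-80,"rx":0,"ry":0.2,"rz":0,"gripper":0}
    - {"dx":-120,"dy":0,"dz":-80,"rx":0,"ry":0.3,"rz":0,"gripper":0}
    - {"dx":-140,"dy":0,"dz":-80,"rx":0,"ry":0.4,"rz":0,"gripper":0}

```text
t: 6.92
eef_pos: [0.6092, 0.3154, 0.1891]
ee_rot: [-3.138, -0.402, -1.785]
force: [0.9, 0.2, -0.1]
width: 0.0876
gripper_force: 0.0
```

Run:
```python
from h import *
for n in("scene","side"):
    f=arm.grab_frame(n);np.savez(n,**f)
for i in range(3):
  f=arm.grab_frame("scene");np.savez(f"sc{i}",**f)
s=arm.get_state();print(s["t"],s["eef_pos"],s["ee_rot"],s["force"],s["q"].round(3))
from fit import *
fit(P[tan&(P[:,2]>.088)&(P[:,2]<.122)&(P[:,1]<.26)],.078,.117,(.578,.17),"carton")
fit(P[tan&(P[:,2]>.004)&(P[:,2]<.076)],0,.117,(.578,.168),"pile")
A=cv2.resize(dict(np.load("scene.npz"))["frame"][180:310,270:400,::-1],(400,400),interpolation=3)
B=cv2.resize(dict(np.load("side.npz"))["frame"][110:210,260:360,::-1],(400,400),interpolation=3)
cv2.imwrite("pics/put.png",np.hstack([A,B]))
a=1.351;u=np.array([np.cos(a),np.sin(a)]);v=np.array([-u[1],u[0]])
for n in("sc0","sc1","sc2"):
    f=dict(np.load(n+".npz"));p=cloud(f).reshape(-1,3);h=cv2.cvtColor(f["frame"],cv2.COLOR_RGB2HSV).reshape(-1,3)
    b=(h[:,0]>95)&(h[:,0]<120)&(h[:,1]>120)&(p[:,0]>.5)&(p[:,0]<.72)&(p[:,1]>.2)&(p[:,1]<.4)&(p[:,2]>.004)&(p[:,2]<.12)
    q=p[b];S=np.c_[q[:,:2]@u,q[:,:2]@v,q[:,2]];print(len(q),np.percentile(S,[1,50,99],0).round(4).tolist())
H=np.full((16,24),' ')
for t,ch in((S[:,1]<-.545,'s'),(S[:,1]>=-.545,'#')):
    for i,j in zip((S[t,2]/.006).astype(int),((S[t,0]-.36)/.006).astype(int)):
        if 0<=i<16 and 0<=j<24:H[i,j]=ch
for r in H[::-1]:print(''.join(r)+'|')
```

```text
7.1667 [0.60821807 0.31268302 0.18635543] [ 3.14054261 -0.4010728  -1.78367347] [ 0.37496161 -1.23559674  0.86531941] [ 0.857  0.583  0.091  0.189 -1.438 -1.129]
carton [0.5805 0.1707] 76.5 0.0022379976723402996
pile [0.5781 0.1684] 77.49 0.0019121595087092673
751 [[0.3845, -0.5558, 0.0079], [0.4389, -0.5333, 0.0518], [0.4918, -0.5008, 0.0837]]
743 [[0.3844, -0.5556, 0.0085], [0.4386, -0.5333, 0.0516], [0.491, -0.501, 0.084]]
752 [[0.385, -0.5555, 0.008], [0.4388, -0.5335, 0.0516], [0.4916, -0.5005, 0.0841]]
                        |
      ###               |
   ######               |
   ## ##                |
      ###               |
     ########           |
#    ###########        |
     s sss #########    |
      s sssssss#######  |
       ssss ss ssss#### |
     sss  s sss s ss### |
       s s ss sss ss ## |
     ssssss s sssssss   |
      s sssssssss ss    |
      sss sss sss       |
     s                  |
```

View pics/put.png

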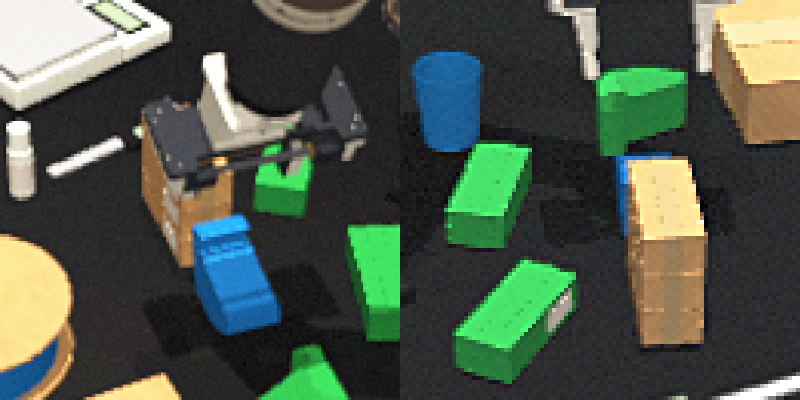

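The carton lies square on the pile, about 3 mm off. The stand at (235,275) is free and nearly still, with its lip at the pile end and its top facing away. Now I'll reach for it with the fingers tilted 0.4 rad.

Run:
```python
from h import *
m=meas();print(m[1].apply([0,0,1]).round(3),m[1].apply([0,1,0]).round(3))
delta(m,pose(.6105,.3105,.0435,-1.791,.4))
```

```text
[-0.084 -0.381 -0.921] [-0.977  0.212  0.001]
d [-54.3  -2.8 132.2] r [-0.0018 -0.0011  0.0067]
```

Call:
jog_arm:
  targets:
    - {"dx":-9,"dy":-2,"dz":22,"rx":0,"ry":0,"rz":0,"gripper":0}
    - {"dx":-18,"dy":-3,"dz":44,"rx":0,"ry":0,"rz":0,"gripper":0}
    - {"dx":-27,"dy":-3,"dz":66,"rx":0,"ry":0,"rz":0,"gripper":0}
    - {"dx":-36,"dy":-3,"dz":88,"rx":0,"ry":0,"rz":0,"gripper":0}
    - {"dx":-45,"dy":-3,"dz":110,"rx":0,"ry":0,"rz":0,"gripper":0}
    - {"dx":-51,"dy":-3,"dz":125,"rx":0,"ry":0,"rz":0,"gripper":0}
    - {"dx":-54,"dy":-3,"dz":132,"rx":0,"ry":0,"rz":0,"gripper":0}
    - {"dx":-54,"dy":-3,"dz":132,"rx":0,"ry":0,"rz":0,"gripper":0}

```text
t: 7.83
eef_pos: [0.6108, 0.3085, 0.045]
ee_rot: [3.141, -0.4, -1.786]
force: [-0.1, 0.5, 0.9]
width: 0.0878
gripper_force: 0.0
```

Run:
```python
from h import *
f=arm.grab_frame("scene");np.savez("scene",**f)
f2=arm.grab_frame("side");np.savez("side",**f2)
A=cv2.resize(f["frame"][200:300,300:400,::-1],(500,500),interpolation=3)
cv2.imwrite("pics/reach.png",A)
s=arm.get_state();print(s["t"],s["eef_pos"],s["ee_rot"],s["force"])
delta(meas(),pose(.6105,.3105,.0435,-1.791,.4))
```

```text
7.9333 [0.61183368 0.30991763 0.04689763] [-3.14001978 -0.39792127 -1.78600716] [ 0.1043532  -0.41977342 -0.49508858]
d [-1.6  1.4  3. ] r [-0.0035  0.0021  0.0046]
```

View pics/reach.png

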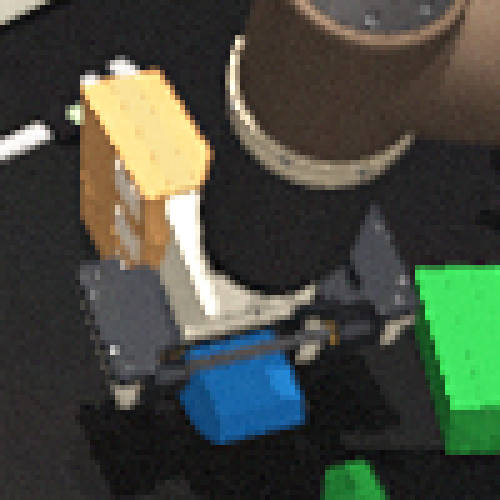

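The fingers straddle the stand at (245,390) with room on both sides. Next: go 3 mm lower and close gently.

Call:
jog_arm:
  targets:
    - {"dx":-1,"dy":1,"dz":3,"rx":0,"ry":0,"rz":0,"gripper":0}
    - {"dx":-1,"dy":1,"dz":3,"rx":0,"ry":0,"rz":0,"gripper":0.2}
    - {"dx":-1,"dy":1,"dz":3,"rx":0,"ry":0,"rz":0,"gripper":0.5}
    - {"dx":-1,"dy":1,"dz":3,"rx":0,"ry":0,"rz":0,"gripper":0.7}
    - {"dx":-1,"dy":1,"dz":3,"rx":0,"ry":0,"rz":0,"gripper":0.7}
    - {"dx":-1,"dy":1,"dz":3,"rx":0,"ry":0,"rz":0,"gripper":0.7}
    - {"dx":-1,"dy":1,"dz":3,"rx":0,"ry":0,"rz":0,"gripper":0.7}
    - {"dx":-1,"dy":1,"dz":3,"rx":0,"ry":0,"rz":0,"gripper":0.7}
  force: 25

```text
t: 8.6
eef_pos: [0.6099, 0.3101, 0.0419]
ee_rot: [3.142, -0.4, -1.785]
force: [-0.6, 0.3, 0.7]
width: 0.0538
gripper_force: 25.0
```

Call:
jog_arm:
  targets:
    - {"dx":0,"dy":0,"dz":0,"rx":0,"ry":0,"rz":0,"gripper":0.7}
    - {"dx":0,"dy":0,"dz":0,"rx":0,"ry":0,"rz":0,"gripper":0.7}
    - {"dx":0,"dy":0,"dz":0,"rx":0,"ry":0,"rz":0,"gripper":0.7}
    - {"dx":0,"dy":0,"dz":0,"rx":0,"ry":0,"rz":0,"gripper":0.7}
    - {"dx":0,"dy":0,"dz":0,"rx":0,"ry":0,"rz":0,"gripper":0.7}
    - {"dx":0,"dy":0,"dz":0,"rx":0,"ry":0,"rz":0,"gripper":0.7}
    - {"dx":0,"dy":0,"dz":0,"rx":0,"ry":0,"rz":0,"gripper":0.7}
    - {"dx":0,"dy":0,"dz":0,"rx":0,"ry":0,"rz":0,"gripper":0.7}

```text
t: 9.27
eef_pos: [0.6099, 0.3102, 0.0419]
ee_rot: [3.142, -0.4, -1.785]
force: [-1.8, 0.9, 2.3]
width: 0.0539
gripper_force: 25.0
```

Run:
```python
from h import *
s=arm.get_state();print(s["t"],s["eef_pos"],s["ee_rot"],s["force"],s["gripper_force"],s["q"].round(3))
a=meas();b=(np.array([.60,.33,.25]),None)
# stages: lift to .22, then swing with turn; world poses, yaw psi
w=[a]
for x,y,z,ps,t in((.6105,.3105,.20,-1.791,.4),(.63,.22,.26,-2.0,-.1),(.62,.06,.26,-2.5,-.6),(.565,-.12,.26,-3.0,-1.01),(.565,-.225,.22,-3.2,-1.01)):
    w.append(pose(x,y,z,ps,t))
for i in range(len(w)-1):delta(w[i],w[i+1])
```

```text
9.2667 [0.60992688 0.31015873 0.04187162] [ 3.14155428 -0.40001242 -1.78475923] [-1.76834268  0.89772161  2.28117954] 24.999785721302032 [ 0.852  0.706 -0.043  0.205 -1.184 -1.178]
d [  61.2   -0.5 -145.8] r [-0.0024 -0.      0.0057]
d [100.8 -38.8 -22.5] r [-0.0316 -0.4982  0.2088]
d [148.9 -57.5 -14.9] r [ 0.1732 -0.4895  0.4745]
d [ 125.3 -111.3  -85.7] r [ 0.3629 -0.4014  0.349 ]
d [  41.8 -103.9    8.7] r [ 0.1694 -0.      0.1064]
```

Call:
jog_arm:
  targets:
    - {"dx":2,"dy":0,"dz":-4,"rx":0,"ry":0,"rz":0,"gripper":0.7}
    - {"dx":6,"dy":0,"dz":-14,"rx":0,"ry":0,"rz":0,"gripper":0.7}
    - {"dx":13,"dy":0,"dz":-32,"rx":0,"ry":0,"rz":0,"gripper":0.7}
    - {"dx":23,"dy":0,"dz":-56,"rx":0,"ry":0,"rz":0,"gripper":0.7}
    - {"dx":34,"dy":0,"dz":-80,"rx":0,"ry":0,"rz":0,"gripper":0.7}
    - {"dx":44,"dy":0,"dz":-104,"rx":0,"ry":0,"rz":0,"gripper":0.7}
    - {"dx":54,"dy":0,"dz":-128,"rx":0,"ry":0,"rz":0,"gripper":0.7}
    - {"dx":61,"dy":0,"dz":-146,"rx":0,"ry":0,"rz":0,"gripper":0.7}

```text
t: 9.93
eef_pos: [0.6107, 0.3109, 0.2036]
ee_rot: [-3.139, -0.398, -1.786]
force: [1.0, 1.1, -0.1]
width: 0.0538
gripper_force: 25.0
```

Call:
jog_arm:
  targets:
    - {"dx":10,"dy":-4,"dz":-2,"rx":0,"ry":-0.05,"rz":0.02,"gripper":0.7}
    - {"dx":22,"dy":-8,"dz":-5,"rx":-0.01,"ry":-0.11,"rz":0.05,"gripper":0.7}
    - {"dx":35,"dy":-13,"dz":-8,"rx":-0.01,"ry":-0.17,"rz":0.07,"gripper":0.7}
    - {"dx":48,"dy":-18,"dz":-11,"rx":-0.01,"ry":-0.23,"rz":0.1,"gripper":0.7}
    - {"dx":61,"dy":-23,"dz":-14,"rx":-0.02,"ry":-0.3,"rz":0.13,"gripper":0.7}
    - {"dx":75,"dy":-29,"dz":-17,"rx":-0.02,"ry":-0.37,"rz":0.15,"gripper":0.7}
    - {"dx":88,"dy":-34,"dz":-20,"rx":-0.03,"ry":-0.44,"rz":0.18,"gripper":0.7}
    - {"dx":101,"dy":-39,"dz":-23,"rx":-0.03,"ry":-0.5,"rz":0.21,"gripper":0.7}

```text
t: 10.6
eef_pos: [0.6307, 0.2193, 0.2625]
ee_rot: [-3.139, 0.107, -1.996]
force: [-0.4, -0.3, -1.3]
width: 0.0542
gripper_force: 25.0
```

Run:
```python
from h import *
s=arm.get_state();print(s["t"],s["eef_pos"],s["ee_rot"],s["force"],s["gripper_force"],s["q"].round(3))
w=[meas()]
for x,y,z,ps,t in((.62,.06,.26,-2.5,-.6),(.565,-.12,.26,-3.0,-1.01),(.565,-.225,.22,-3.2,-1.01)):
    w.append(pose(x,y,z,ps,t))
for i in range(len(w)-1):delta(w[i],w[i+1])
```

```text
10.6 [0.63065135 0.21934502 0.26246608] [-3.13939177  0.10669539 -1.99612276] [-0.42381789 -0.25808473 -1.26385486] 24.999047219753265 [ 0.596  0.297 -0.025 -0.059 -1.157 -1.   ]
d [149.  -56.1 -13.3] r [ 0.174  -0.4822  0.478 ]
d [ 125.3 -111.3  -85.7] r [ 0.3629 -0.4014  0.349 ]
d [  41.8 -103.9    8.7] r [ 0.1694 -0.      0.1064]
```

Call:
jog_arm:
  targets:
    - {"dx":18,"dy":-7,"dz":-2,"rx":0.02,"ry":-0.06,"rz":0.06,"gripper":0.7}
    - {"dx":37,"dy":-14,"dz":-3,"rx":0.04,"ry":-0.12,"rz":0.12,"gripper":0.7}
    - {"dx":56,"dy":-21,"dz":-5,"rx":0.07,"ry":-0.18,"rz":0.18,"gripper":0.7}
    - {"dx":75,"dy":-28,"dz":-7,"rx":0.09,"ry":-0.24,"rz":0.24,"gripper":0.7}
    - {"dx":93,"dy":-35,"dz":-8,"rx":0.11,"ry":-0.3,"rz":0.3,"gripper":0.7}
    - {"dx":112,"dy":-42,"dz":-10,"rx":0.13,"ry":-0.36,"rz":0.36,"gripper":0.7}
    - {"dx":130,"dy":-49,"dz":-12,"rx":0.15,"ry":-0.42,"rz":0.42,"gripper":0.7}
    - {"dx":149,"dy":-56,"dz":-13,"rx":0.174,"ry":-0.482,"rz":0.478,"gripper":0.7}

```text
t: 11.27
eef_pos: [0.6197, 0.0598, 0.2599]
ee_rot: [-3.139, 0.599, -2.499]
force: [0.6, -0.7, -1.0]
width: 0.0541
gripper_force: 25.0
```

Call:
jog_arm:
  targets:
    - {"dx":16,"dy":-14,"dz":-11,"rx":0.045,"ry":-0.05,"rz":0.044,"gripper":0.7}
    - {"dx":31,"dy":-28,"dz":-21,"rx":0.09,"ry":-0.1,"rz":0.087,"gripper":0.7}
    - {"dx":47,"dy":-42,"dz":-32,"rx":0.136,"ry":-0.15,"rz":0.131,"gripper":0.7}
    - {"dx":63,"dy":-56,"dz":-43,"rx":0.18,"ry":-0.2,"rz":0.175,"gripper":0.7}
    - {"dx":78,"dy":-70,"dz":-54,"rx":0.227,"ry":-0.25,"rz":0.218,"gripper":0.7}
    - {"dx":94,"dy":-84,"dz":-64,"rx":0.27,"ry":-0.3,"rz":0.262,"gripper":0.7}
    - {"dx":110,"dy":-98,"dz":-75,"rx":0.318,"ry":-0.35,"rz":0.305,"gripper":0.7}
    - {"dx":125,"dy":-111,"dz":-86,"rx":0.363,"ry":-0.401,"rz":0.349,"gripper":0.7}

```text
t: 11.93
eef_pos: [0.5655, -0.1146, 0.2602]
ee_rot: [-3.129, 0.999, -2.976]
force: [-2.3, -0.9, -3.5]
width: 0.0535
gripper_force: 25.0
```

Run:
```python
from h import *
s=arm.get_state();print(s["t"],s["eef_pos"],s["ee_rot"],s["force"],s["gripper_force"],s["q"].round(3))
m=meas();print(m[1].as_matrix().round(3).tolist())
for x in ((.565,-.225,.19,-3.2,-1.01),):delta(m,pose(*x))
```

```text
11.9333 [ 0.56551163 -0.11455824  0.26023166] [-3.12886238  0.99885991 -2.97562853] [-2.32066384 -0.87658955 -3.45199371] 25.001150965690613 [-0.24  -0.088 -0.513 -1.078 -0.373 -0.296]
[[-0.534, -0.155, 0.831], [-0.089, 0.988, 0.126], [-0.841, -0.007, -0.541]]
d [  69.2 -108.5   23.6] r [ 0.1766 -0.0103  0.1204]
```

Run:
```python
from h import *
f=arm.grab_frame("side");np.savez("side",**f)
A=cv2.resize(f["frame"][140:280,260:440,::-1],(720,560),interpolation=3)
cv2.imwrite("pics/held.png",A)
print(f["fx"],f["cx"],f["cy"])
delta(meas(),pose(.573,-.225,.150,-3.0,-1.01))
```

```text
484.2941385753359 320.23150692578116 201.413030924991
d [  96.8 -106.4   53.4] r [ 0.0007 -0.0072  0.0088]
```

View pics/held.png

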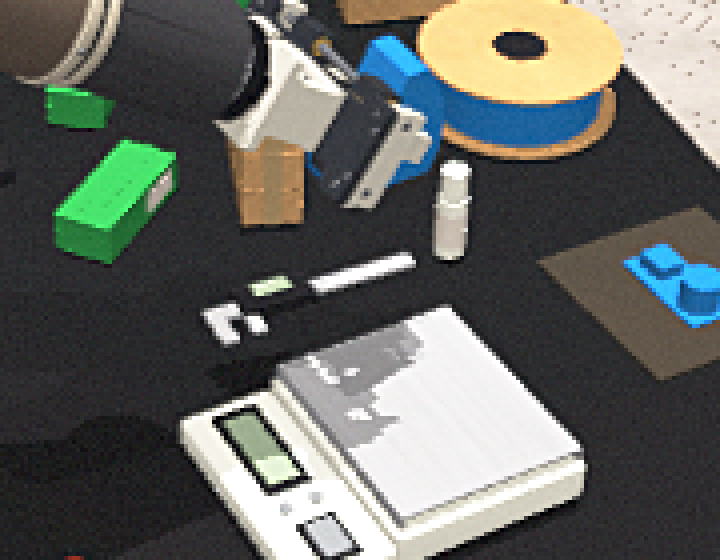

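The stand is held upright, with its top at (390,55), its foot below and its lip on the robot's side. The pan is clear at (430,410).

Call:
jog_arm:
  targets:
    - {"dx":8,"dy":-10,"dz":4,"rx":0,"ry":0,"rz":0,"gripper":0.7}
    - {"dx":22,"dy":-26,"dz":12,"rx":0,"ry":0,"rz":0,"gripper":0.7}
    - {"dx":37,"dy":-42,"dz":20,"rx":0,"ry":0,"rz":0,"gripper":0.7}
    - {"dx":52,"dy":-58,"dz":28,"rx":0,"ry":0,"rz":0,"gripper":0.7}
    - {"dx":67,"dy":-74,"dz":37,"rx":0,"ry":0,"rz":0,"gripper":0.7}
    - {"dx":80,"dy":-88,"dz":44,"rx":0,"ry":0,"rz":0,"gripper":0.7}
    - {"dx":91,"dy":-100,"dz":50,"rx":0,"ry":0,"rz":0,"gripper":0.7}
    - {"dx":96,"dy":-106,"dz":53,"rx":0,"ry":0,"rz":0,"gripper":0.7}

```text
t: 12.65
eef_pos: [0.5736, -0.2225, 0.1476]
ee_rot: [-3.134, 0.991, -2.98]
force: [-0.9, -0.7, -1.5]
width: 0.0541
gripper_force: 25.0
```

Run:
```python
from h import *
for n in("scene","side"):
    f=arm.grab_frame(n);np.savez(n,**f)
s=arm.get_state();print(s["t"],s["eef_pos"],s["ee_rot"],s["force"],s["q"].round(3))
f=dict(np.load("side.npz"));A=cv2.resize(f["frame"][180:280,300:400,::-1],(400,400),interpolation=3)
f=dict(np.load("scene.npz"));B=cv2.resize(f["frame"][130:230,230:330,::-1],(400,400),interpolation=3)
cv2.imwrite("pics/over.png",np.hstack([A,B]))
from m import *
k=(hsv[:,0]>95)&(hsv[:,0]<120)&(hsv[:,1]>120)&(P[:,0]>.48)&(P[:,0]<.68)&(P[:,1]>-.30)&(P[:,1]<-.13)&(P[:,2]>.08)&(P[:,2]<.26)
p=P[k];mid=s["eef_pos"]+R.from_euler("xyz",s["ee_rot"]).apply([0,0,.003]);a=.1416
d=p-mid;S=np.c_[d[:,0]*np.cos(a)+d[:,1]*np.sin(a),-d[:,0]*np.sin(a)+d[:,1]*np.cos(a),d[:,2]]*1000
print(len(p),mid,np.percentile(S,[1,5,50,95,99],0).round(1).tolist())
H=np.full((20,20),' ')
for i,j in zip(((S[:,2]+55)/6).astype(int),((S[:,0]+60)/6).astype(int)):
    if 0<=i<20 and 0<=j<20:H[i,j]='#'
for r in H[::-1]:print(''.join(r)+'|')
delta(meas(),pose(.573,-.225,.108,-3.0,-1.01))
```

```text
12.75 [ 0.57380316 -0.22192246  0.14827482] [-3.13496369  0.99179446 -2.98081042] [ 0.04213662 -0.00130473 -0.59430013] [-0.701  0.244 -0.437 -1.445 -0.69   0.403]
705 [ 0.57628493 -0.22154011  0.14663329] [[-47.2, -39.6, -40.2], [-26.5, -31.3, -34.3], [18.7, 1.8, 27.0], [39.5, 29.2, 51.7], [41.7, 31.6, 57.8]]
 #  ###             |
    # #     ###     |
   #     #######    |
         #######    |
         ########   |
         ########   |
      # #########   |
     #   #########  |
       ## #######   |
        # ########  |
#           ######  |
#            ####   |
            ## ###  |
            ## ##   |
  ##       ######   |
  ####### #######   |
 ##### #########    |
  ##### #######     |
      #      #      |
                    |
d [34.4 -2.8 21. ] r [ 0.0095 -0.0182  0.0104]
```

View pics/over.png

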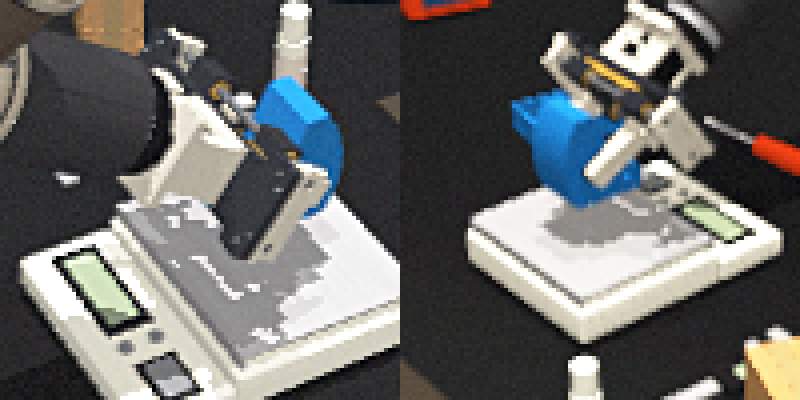

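The stand is upright above the middle of the pan, with its foot about 44 mm above it. I'll lower it most of the way, then creep.

Call:
jog_arm:
  targets:
    - {"dx":4,"dy":0,"dz":3,"rx":0,"ry":-0.002,"rz":0,"gripper":0.7}
    - {"dx":10,"dy":-1,"dz":6,"rx":0.002,"ry":-0.005,"rz":0.002,"gripper":0.7}
    - {"dx":17,"dy":-1,"dz":10,"rx":0.004,"ry":-0.009,"rz":0.004,"gripper":0.7}
    - {"dx":23,"dy":-2,"dz":14,"rx":0.006,"ry":-0.012,"rz":0.006,"gripper":0.7}
    - {"dx":28,"dy":-2,"dz":17,"rx":0.008,"ry":-0.015,"rz":0.008,"gripper":0.7}
    - {"dx":31,"dy":-2,"dz":19,"rx":0.009,"ry":-0.018,"rz":0.01,"gripper":0.7}
    - {"dx":33,"dy":-2,"dz":20,"rx":0.009,"ry":-0.018,"rz":0.01,"gripper":0.7}
    - {"dx":33,"dy":-2,"dz":20,"rx":0.009,"ry":-0.018,"rz":0.01,"gripper":0.7}

```text
t: 13.42
eef_pos: [0.5734, -0.2229, 0.1113]
ee_rot: [-3.139, 1.012, -2.995]
force: [-0.3, 0.6, 0.3]
width: 0.0539
gripper_force: 25.0
```

Run:
```python
from h import *
s=arm.get_state();print(s["t"],s["eef_pos"],s["ee_rot"],s["force"],s["moment"])
```

```text
13.4167 [ 0.57335877 -0.2229262   0.11125429] [-3.13851378  1.01184875 -2.99527929] [-0.28534241  0.58242419  0.30102391] [-0.42105839  3.06772043 -0.00323183]
```

Call:
jog_arm:
  targets:
    - {"dx":0.8,"dy":0,"dz":0.5,"rx":0,"ry":0,"rz":0,"gripper":0.7}
    - {"dx":1.6,"dy":0,"dz":1.0,"rx":0,"ry":0,"rz":0,"gripper":0.7}
    - {"dx":2.4,"dy":0,"dz":1.5,"rx":0,"ry":0,"rz":0,"gripper":0.7}
    - {"dx":3.2,"dy":0,"dz":2.0,"rx":0,"ry":0,"rz":0,"gripper":0.7}
    - {"dx":4.0,"dy":0,"dz":2.5,"rx":0,"ry":0,"rz":0,"gripper":0.7}
    - {"dx":4.4,"dy":0,"dz":2.8,"rx":0,"ry":0,"rz":0,"gripper":0.7}
    - {"dx":4.8,"dy":0,"dz":3.0,"rx":0,"ry":0,"rz":0,"gripper":0.7}
    - {"dx":5.1,"dy":0,"dz":3.2,"rx":0,"ry":0,"rz":0,"gripper":0.7}

```text
t: 14.08
eef_pos: [0.5741, -0.2235, 0.1061]
ee_rot: [-3.138, 1.014, -2.996]
force: [-0.4, 1.1, 6.4]
width: 0.0541
gripper_force: 25.0
```

Call:
jog_arm:
  targets:
    - {"dx":0.2,"dy":0,"dz":0.1,"rx":0,"ry":0,"rz":0,"gripper":0.7}
    - {"dx":0.4,"dy":0,"dz":0.2,"rx":0,"ry":0,"rz":0,"gripper":0.7}
    - {"dx":0.6,"dy":0,"dz":0.4,"rx":0,"ry":0,"rz":0,"gripper":0.7}
    - {"dx":0.8,"dy":0,"dz":0.5,"rx":0,"ry":0,"rz":0,"gripper":0.7}
    - {"dx":0.8,"dy":0,"dz":0.5,"rx":0,"ry":0,"rz":0,"gripper":0.7}
    - {"dx":0.8,"dy":0,"dz":0.5,"rx":0,"ry":0,"rz":0,"gripper":0.7}
    - {"dx":0.8,"dy":0,"dz":0.5,"rx":0,"ry":0,"rz":0,"gripper":0.7}
    - {"dx":0.8,"dy":0,"dz":0.5,"rx":0,"ry":0,"rz":0,"gripper":0.7}

```text
t: 14.75
eef_pos: [0.5745, -0.2234, 0.1056]
ee_rot: [-3.138, 1.015, -2.995]
force: [-0.1, 2.7, 6.8]
width: 0.0539
gripper_force: 25.0
```

In contact at 7 N. I'll ease the grip to let the foot settle flat, then open.

Call:
jog_arm:
  targets:
    - {"dx":0,"dy":0,"dz":0,"rx":0,"ry":0,"rz":0,"gripper":0.7}
    - {"dx":0,"dy":0,"dz":0,"rx":0,"ry":0,"rz":0,"gripper":0.7}
    - {"dx":0,"dy":0,"dz":0,"rx":0,"ry":0,"rz":0,"gripper":0.7}
    - {"dx":0,"dy":0,"dz":0,"rx":0,"ry":0,"rz":0,"gripper":0.7}
    - {"dx":0,"dy":0,"dz":0,"rx":0,"ry":0,"rz":0,"gripper":0.7}
    - {"dx":0,"dy":0,"dz":0,"rx":0,"ry":0,"rz":0,"gripper":0.7}
    - {"dx":0,"dy":0,"dz":0,"rx":0,"ry":0,"rz":0,"gripper":0.7}
    - {"dx":0,"dy":0,"dz":0,"rx":0,"ry":0,"rz":0,"gripper":0.7}
  force: 4

```text
t: 15.42
eef_pos: [0.5734, -0.2236, 0.1039]
ee_rot: [-3.139, 1.012, -2.996]
force: [0.1, -0.4, 1.0]
width: 0.0541
gripper_force: 4.0
```

Call:
jog_arm:
  targets:
    - {"dx":0,"dy":0,"dz":0,"rx":0,"ry":0,"rz":0,"gripper":0.36}
    - {"dx":0,"dy":0,"dz":0,"rx":0,"ry":0,"rz":0,"gripper":0.3}
    - {"dx":0,"dy":0,"dz":0,"rx":0,"ry":0,"rz":0,"gripper":0.2}
    - {"dx":0,"dy":0,"dz":0,"rx":0,"ry":0,"rz":0,"gripper":0.1}
    - {"dx":0,"dy":0,"dz":0,"rx":0,"ry":0,"rz":0,"gripper":0}
    - {"dx":0,"dy":0,"dz":0,"rx":0,"ry":0,"rz":0,"gripper":0}
    - {"dx":0,"dy":0,"dz":0,"rx":0,"ry":0,"rz":0,"gripper":0}
    - {"dx":0,"dy":0,"dz":0,"rx":0,"ry":0,"rz":0,"gripper":0}

```text
t: 16.08
eef_pos: [0.5733, -0.2235, 0.104]
ee_rot: [-3.139, 1.012, -2.996]
force: [0.7, 0.2, 1.2]
width: 0.0872
gripper_force: 0.0
```

Call:
jog_arm:
  targets:
    - {"dx":0,"dy":0,"dz":-8,"rx":0,"ry":0,"rz":0,"gripper":0}
    - {"dx":0,"dy":0,"dz":-20,"rx":0,"ry":0,"rz":0,"gripper":0}
    - {"dx":0,"dy":0,"dz":-35,"rx":0,"ry":0,"rz":0,"gripper":0}
    - {"dx":0,"dy":0,"dz":-50,"rx":0,"ry":0,"rz":0,"gripper":0}
    - {"dx":0,"dy":0,"dz":-65,"rx":0,"ry":0,"rz":0,"gripper":0}
    - {"dx":0,"dy":0,"dz":-80,"rx":0,"ry":0,"rz":0,"gripper":0}
    - {"dx":0,"dy":0,"dz":-90,"rx":0,"ry":0,"rz":0,"gripper":0}
    - {"dx":0,"dy":0,"dz":-95,"rx":0,"ry":0,"rz":0,"gripper":0}

```text
t: 16.75
eef_pos: [0.4924, -0.2352, 0.1557]
ee_rot: [-3.135, 1.012, -2.994]
force: [0.3, -0.4, 0.4]
width: 0.0876
gripper_force: 0.0
```

Run:
```python
from h import *
for n in("scene","side"):
    f=arm.grab_frame(n);np.savez(n,**f)
s=arm.get_state();print(s["t"],s["eef_pos"],s["force"],s["qd"].round(3))
f=dict(np.load("side.npz"));A=cv2.resize(f["frame"][120:280,260:420,::-1],(400,400),interpolation=3)
f=dict(np.load("scene.npz"));B=cv2.resize(f["frame"][130:290,230:390,::-1],(400,400),interpolation=3)
cv2.imwrite("pics/end.png",np.hstack([A,B]))
from fit import *
k=(hsv[:,0]>95)&(hsv[:,0]<120)&(hsv[:,1]>120)&(P[:,0]>.48)&(P[:,0]<.68)&(P[:,1]>-.30)&(P[:,1]<-.13)&(P[:,2]>.055)&(P[:,2]<.2)
p=P[k];d=p-[.577,-.223,.102];a=.1416
S=np.c_[d[:,0]*np.cos(a)+d[:,1]*np.sin(a),-d[:,0]*np.sin(a)+d[:,1]*np.cos(a),d[:,2]]*1000
print(len(p),np.percentile(S,[1,5,50,95,99],0).round(1).tolist())
fit(P[tan&(P[:,2]>.088)&(P[:,2]<.122)&(P[:,1]<.26)],.078,.117,(.578,.17),"carton")
fit(P[tan&(P[:,2]>.004)&(P[:,2]<.076)],0,.117,(.578,.168),"pile")
```

```text
16.85 [ 0.49315518 -0.23521992  0.15528094] [ 0.75876042  0.34706074 -0.33600088] [ 0.013  0.029  0.006 -0.021  0.009  0.013]
1198 [[-52.0, -34.5, -40.9], [-47.4, -31.0, -35.3], [3.3, -7.9, 7.3], [37.3, 28.4, 50.5], [40.7, 32.0, 53.6]]
carton [0.5793 0.171 ] 77.36 0.0018666655383505458
pile [0.5781 0.1686] 77.3 0.0018214977937557062
```

View pics/end.png

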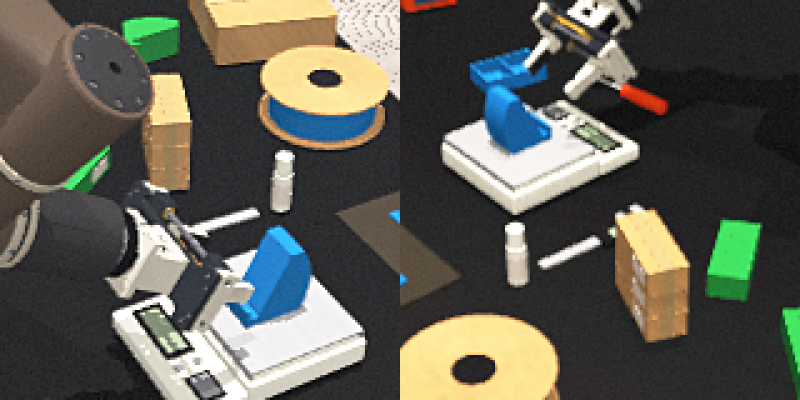

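The stand is upright on the pan's middle (side 275,275), the carton is square on the pile, and the gripper is clear of both.

```bash
python3 -c "
from station import arm
print(arm.job_done())"
```

```text
the job is handed in; nothing more can be done
None
```

The carton is back on the pile, about 3 mm off centre and square, and the stand is upright on its foot near the middle of the pan; I handed the job in at about 17 s, but no verdict came back.

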